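# Find the cut stamp block

### The job

Three look-alike wooden fabric-stamp blocks stand on the sewing table; only one has a cross on its underside. Tip the blocks over onto their sides where they stand, one after another, until you find the one with the cross, then pick that one up and lay it on its side in the shallow white tray, setting it down rather than dropping it. Leave the other two blocks where they are on the table, standing or tipped over.

Things in the scene. Friction and masses are not known exactly. Their poses are not given: they have to be found in the camera images.
- cross_stamp_center (a point): To find: wooden block standing loose on end, 40 x 40 x 84 mm tall, waist 34 mm square from 26 to 58 mm up; 0.11 kg; tips when pushed near its top, with room to fall towards the robot. Dark 32 mm cross on its underside. Point: its centre, 42 mm up (20 mm when on its side); z foot to top, x and y square to its sides, x first away from the robot within 15 degrees.
- blank_stamp_a_center (a point): Blank underside: wooden block standing loose on end, 40 x 40 x 84 mm tall, waist 34 mm square from 26 to 58 mm up; 0.11 kg; tips when pushed near its top, with room to fall towards the robot. Point: its centre, 42 mm up (20 mm when on its side); z foot to top, x and y square to its sides, x first away from the robot within 15 degrees.
- blank_stamp_b_center (a point): Blank underside: wooden block standing loose on end, 40 x 40 x 84 mm tall, waist 34 mm square from 26 to 58 mm up; 0.11 kg; tips when pushed near its top, with room to fall towards the robot. Point: its centre, 42 mm up (20 mm when on its side); z foot to top, x and y square to its sides, x first away from the robot within 15 degrees.
- tray: Shallow open white tray fixed to the table, 200 mm along its x, 170 mm along its y, 26 mm high, walls and floor 5 mm thick. Origin at the centre of its underside, on the table; z up.
There are look-alikes about, which are no part of the job. What is shaped like the part that bears cross_stamp_center but red is not meant.

How it is judged:
On the way:
1. the block with the cross has been tipped onto its side (or right over) on the table, outside the tray (angle between cross_stamp_center's own z axis and vertical above 1.4 rad and height (world z) of cross_stamp_center below 0.05 m and horizontal distance between cross_stamp_center and tray above 0.13 m), for 0.2 s.
At the end, for the whole second after the job is handed in: The block with the cross lies at rest on its side (within 10 degrees of level) on the floor of the tray; each of the other two blocks is on the table, its centre within 160 mm of where it began (x of cross_stamp_center in the frame of tray between -0.095 and 0.095 m and y of cross_stamp_center in the frame of tray between -0.08 and 0.08 m and height (world z) of cross_stamp_center below 0.035 m and angle between cross_stamp_center's own z axis and vertical between 1.4 and 1.74 rad and linear speed of cross_stamp below 0.02 m/s and height (world z) of each of blank_stamp_a_center, blank_stamp_b_center below 0.06 m and distance of each of blank_stamp_a_center, blank_stamp_b_center from where it was at the start of the episode below 0.16 m); the robot touches nothing.
It fails at once if the block with the cross is dropped into the tray (falls free from more than about 30 mm) (linear speed of cross_stamp above 0.8 m/s and horizontal distance between cross_stamp_center and tray below 0.1 m and contact force between the fingers and cross_stamp below 0.3 N).
It fails at once if a blank block is put in the tray (horizontal distance between blank_stamp_a_center and tray below 0.07 m or horizontal distance between blank_stamp_b_center and tray below 0.07 m).
It also fails if it takes over 64 s, if anything falls off the work surface, if the arm or the gripper's body presses on something with over 40 N, if the wrist force passes 120 N, or if a joint passes its speed limit or range.

### The arm

A 6-joint arm with a two-finger parallel gripper is mounted at the origin on the work surface. World frame = base frame: x ahead of the robot, y to its left, z up, the work surface at z = 0. Lengths are in m, angles in rad, forces in N, time in s.
With the tool pointing down it reaches from about 0.35 to 0.875 m from the base axis. Payload 4.2 kg.
Tool frame: the origin (TCP) lies midway between the tips of the shut fingers; the grasp point (between the pads) lies 19 mm behind it; z points along the fingers, x is the direction in which the jaws open and shut, and the axes are right-handed (so a half turn about z gives the same grasp; the last joint's range is limited). The gripper opens to 87 mm and grips with 3 to 60 N. Pads are 19 mm wide; open, the fingers measure 117 mm over their backs; the gripper's body (75 mm by 190 mm) begins 51 mm behind the grasp point.
Start: joints at [-0.936, 0.385, 0.008, 0, -1.194, -0.259], TCP at [0.229, -0.581, 0.223] pointing down, gripper open.
Joint ranges: [-3.14, 3.14], [-1.21, 2.06], [-1.07, 1.41], [-3.16, 2.05], [-2.99, -0.16], [-3.1, 3.1]. Speed limits (rad/s): [2.79, 2.79, 3.14, 3.14, 3.14, 3.14].

### API

Orientations are given as a rotation vector (axis times angle).
In Python, from plant import manip, eyes, job_done, nets gives the robot as it stands.
- The arm moves only by the shell command python3 -m inch 'ROWS' [FORCE]. ROWS is a JSON object of lists of equal length, an entry for each row: "jaw": the closure, from 0 (fully open) to 1 (shut); "dp": the shift along the tool's x, y, z in mm, a list of three; "twist": the turn about the tool's z in degrees. In form: {"jaw": [jaw, ...], "dp": [[dx, dy, dz], ...], "twist": [twist, ...]}. A call has exactly 5 rows; each row is the pose to reach, as a shift and turn from the pose commanded when the call began, along the tool's axes at that moment; what a row does not reach only later rows make up. A row lasts 1/8 s, in which the tool goes at most 62.5 mm and 10.7 degrees, less where a joint would pass 70% of its speed; a pose out of reach is approached as far as the arm can. A call with a gripper value outside its range is refused whole. The fingers move at their own pace and stop on an object; FORCE is the grip in N (left out, the last holds). Time passes only in rows, so rows that repeat a pose let the fingers close, or fill a call up. It gives the time, the measured TCP pose, the force and the opening at its end, in the units of the state.
- manip.state(): the state, without advancing time (a new reading comes with each control period).
- eyes.capture(name): name is "side" or "top" or "wrist"; returns a dict with "color" (384x512x3 uint8, red, green, blue), "depth" (384x512 float32, m along the optical axis (not along the pixel's ray), 0 where there is no reading), "K" (3x3 intrinsics, pixels), "k1" (the pictures are not rectified: a ray, as slopes to the right and down, at radius r is drawn at 1 + k1 r^2 times it, then the intrinsics apply), "T" (4x4, takes a point from camera to world coordinates). Camera axes: x right, y down, z forward; pixel columns grow to the right and rows downward; lengths in m; the calibration is good to about 2 mm. A picture is of the moment at which its call begins.
- job_done(): hands the job in, once; it reports no verdict.
Trained networks look in a picture, given as the dict that the camera call returned (one of the last four; its "shot" number tells which), for a name from the list of things; names that differ only in an ending like _2 or _b are one class to them, and where a whole thing is asked for, a point or a joint stands for the part that bears it (a point fixed in the world has none). Each returns a list of dicts, best first, with "p" (0 to 1); they miss things now and then, are a little off and sometimes report something else, mostly with a low value. They report only what shows in the picture. A call takes as long as a camera call. They do not tell look-alikes from the thing itself.
- nets.spot_in(picture, query): "rect" ([left, top, right, bottom] in pixels, round what is visible of it).
- nets.landmark_of(picture, query): "position" ([column, row] in pixels: a listed point, or the origin of a listed thing).
The state is a dict: "t": time; "qpos": joint angles; "qvel": joint speeds; "tau": joint torques, N m; "eef_pos": TCP position; "tcp_rot": TCP orientation; "ft_force": force on the tool from outside, world axes, zero at the start; "wrist_torque": the same for the moment, N m; "finger_gap": finger opening in m.
Only numpy, scipy, OpenCV 4.12 (cv2) and the standard library are available. Lean on these libraries where they do the work, as an engineer would, in place of code of your own. Each camera call takes 0.05 s, during which the arm holds its last target. There are 200 camera calls.

## Working session

There is one attempt and no reset: what is moved stays moved. The work goes in short steps, Python scripts to look and compute and a shell command to move; the robot and the scene stay as the last step left them, time stands still between calls to the robot, and variables do not carry over. Pictures are saved under pics/ and viewed, about 8 in all and at most 12, crops included, and the job is handed in when it is done.

```bash
ls; mkdir -p pics; cat > h.py <<'E'
import numpy as np, cv2
from plant import manip, eyes, job_done, nets
from scipy.spatial.transform import Rotation as R
def cloud(p):
    K,k1,T,d=p["K"],p["k1"],p["T"],p["depth"]
    v,u=np.mgrid[:384,:512].astype(float)
    D=np.array([k1,0,0,0,0.])
    s=cv2.undistortPoints(np.stack([u.ravel(),v.ravel()],1)[:,None],K,D)[:,0].reshape(384,512,2)
    P=np.dstack([s*d[...,None],d])@T[:3,:3].T+T[:3,3]
    P[d==0]=np.nan
    return P
def ray(p,uv):
    s=cv2.undistortPoints(np.array([[uv]],float),p["K"],np.array([p["k1"],0,0,0,0.]))[0,0]
    return p["T"][:3,3],p["T"][:3,:3]@np.array([s[0],s[1],1])
def at(p,uv,z):
    o,r=ray(p,uv);return o+r*(z-o[2])/r[2]
def save(n,p,crop=None,f=1):
    c=p["color"][...,::-1]
    if crop: a,b,e,g=crop;c=c[b:g,a:e]
    cv2.imwrite(f"pics/{n}.png",cv2.resize(c,None,fx=f,fy=f,interpolation=cv2.INTER_CUBIC))
E
python3 - <<'E'
from h import *
s=manip.state();print({k:np.round(v,3).tolist() for k,v in s.items()})
im=[]
for n in("top","side"):
    p=eyes.capture(n);im.append(p)
    print(n,p["T"].round(3).tolist())
    for q in("cross_stamp_center","tray"):
        print(q,[(round(r["p"],2),np.round(r["rect"]).tolist()) for r in nets.spot_in(p,q)])
        z=.042 if q!="tray" else 0
        print([(round(r["p"],2),np.round(r["position"]).tolist(),at(p,r["position"],z).round(3).tolist()) for r in nets.landmark_of(p,q)])
cv2.imwrite("pics/a.png",cv2.resize(np.vstack([i["color"][...,::-1] for i in im]),None,fx=.78,fy=.78))
save("top",im[0],f=1.5)
E
```

```text
pics
{'t': 0.0, 'qpos': [-0.936, 0.386, 0.007, -0.0, -1.194, -0.259], 'qvel': [0.002, 0.0, 0.001, 0.001, -0.0, -0.001], 'tau': [0.001, -39.066, 18.74, 4.22, 0.011, -0.0], 'eef_pos': [0.229, -0.581, 0.221], 'tcp_rot': [-1.767, -2.596, -0.002], 'ft_force': [0.246, 0.006, 0.507], 'wrist_torque': [-0.058, -0.023, 0.035], 'finger_gap': 0.087}
top [[-0.013, -0.981, 0.195, 0.39], [-1.0, 0.012, -0.001, 0.014], [-0.001, -0.195, -0.981, 0.959], [0.0, 0.0, 0.0, 1.0]]
cross_stamp_center [(0.97, [384.0, 198.0, 418.0, 228.0]), (0.83, [349.0, 177.0, 379.0, 203.0])]
[(0.93, [401.0, 212.0], [0.524, -0.32, 0.042]), (0.58, [360.0, 192.0], [0.57, -0.229, 0.042])]
tray [(0.81, [85.0, 164.0, 168.0, 257.0]), (0.56, [239.0, 188.0, 262.0, 213.0])]
[(0.7, [128.0, 211.0], [0.54, 0.307, 0.0])]
side [[-0.983, -0.109, 0.15, 0.402], [-0.185, 0.508, -0.841, 0.817], [0.016, -0.854, -0.519, 0.58], [0.0, 0.0, 0.0, 1.0]]
cross_stamp_center [(0.89, [247.0, 134.0, 271.0, 172.0]), (0.58, [272.0, 125.0, 287.0, 159.0])]
[(0.82, [258.0, 150.0], [0.574, -0.255, 0.042]), (0.58, [279.0, 141.0], [0.524, -0.324, 0.042])]
tray [(0.55, [150.0, 259.0, 287.0, 360.0])]
[(0.8, [226.0, 310.0], [0.535, 0.305, 0.0])]
```

View pics/top.png

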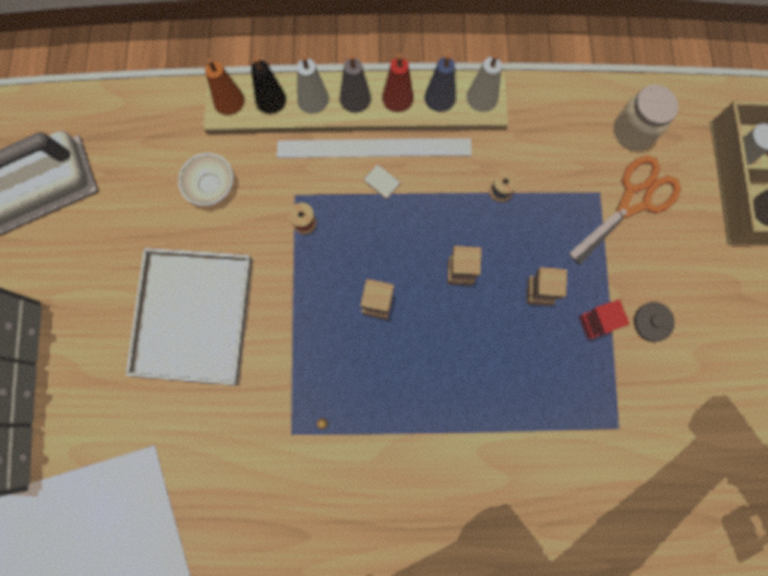

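View pics/a.png

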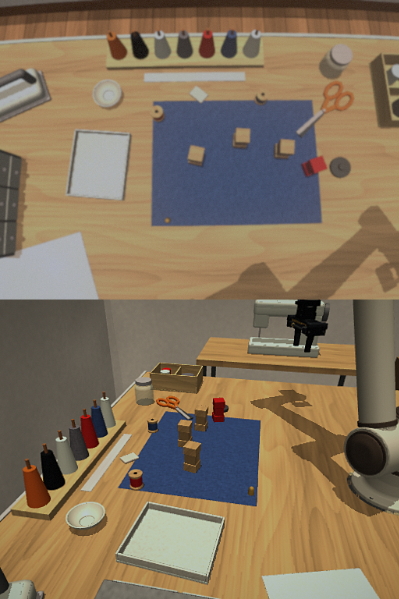

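In the 1.5x top picture the wooden blocks are at (377,295), (466,262) and (551,283). The look-alike is red, at (605,318), and is excluded. The tray is at (190,316). Next I get the exact poses of the top faces from depth, and one close crop as a check.

```bash
python3 - <<'E'
from h import *
p=eyes.capture("top");P=cloud(p)
m=((P[...,2]>.07)&(P[...,2]<.1)&(P[...,0]<.68)&(P[...,0]>.4)&(abs(P[...,1])<.4)).astype(np.uint8)
n,l,st,c=cv2.connectedComponentsWithStats(m)
for i in range(1,n):
    if st[i,4]<60: continue
    q=P[l==i];r=cv2.minAreaRect((q[:,:2]*1000).astype(np.float32))
    print(st[i],np.nanmedian(q,0).round(4),np.round(r[0]),np.round(r[1]),round(r[2],1),p["color"][l==i].mean(0).round())
m=((P[...,2]>.02)&(P[...,2]<.035)&(P[...,1]>.15)&(P[...,1]<.42)&(P[...,0]<.66)&(P[...,0]>.4)).astype(np.uint8)
q=P[m>0];r=cv2.minAreaRect((q[:,:2]*1000).astype(np.float32));print("tray",r,m.sum())
save("crop",p,(225,145,430,245),3.5)
E
```

```text
[301 164  20  20 362] [ 0.6037 -0.1122  0.0837] [ 605. -113.] [40. 40.] 84.7 [155. 131.  98.]
[358 178  20  21 365] [ 0.5703 -0.2357  0.0837] [ 571. -237.] [40. 41.] 84.2 [153. 128.  96.]
[240 186  22  23 362] [0.5538 0.0169 0.0838] [555.  17.] [40. 41.] 76.6 [157. 134. 100.]
[395 200  25  22 353] [ 0.5189 -0.318   0.0841] [ 520. -321.] [38. 42.] 17.1 [152.  59.  55.]
tray ((539.7918701171875, 306.302001953125), (172.48379516601562, 201.2592010498047), 85.2700424194336) 780
```

View pics/crop.png

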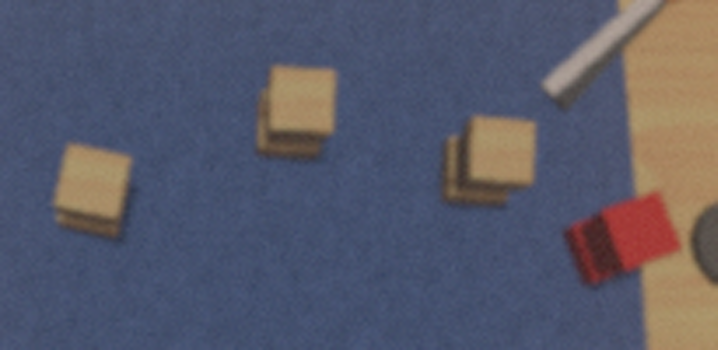

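The three wooden blocks are confirmed, at A(0.571,-0.237), B(0.605,-0.113) and C(0.555,0.017). The red one is at (0.52,-0.32). Next I check the tool axes and the wrist camera mounting.

```bash
cat >> h.py <<'E'
def tool():
    s=manip.state();return np.array(s["eef_pos"]),R.from_rotvec(s["tcp_rot"]).as_matrix(),s
def to(x,y,z):
    p,M,s=tool();print("t",s["t"],"pos",p.round(4),"toolx yaw",np.degrees(np.arctan2(M[1,0],M[0,0])).round(1),"gap",round(s["finger_gap"],3),"dp mm",(M.T@(np.array([x,y,z])-p)*1000).round(1))
E
python3 - <<'E'
from h import *
p,M,s=tool();print(M.round(3))
w=eyes.capture("wrist");T=w["T"];print("cam in tool",(M.T@(T[:3,3]-p)).round(3),(M.T@T[:3,:3]).round(3),w["K"].round(0).tolist())
to(.64,-.239,.2)
E
```

```text
[[-0.367  0.93  -0.   ]
 [ 0.93   0.367  0.   ]
 [ 0.     0.    -1.   ]]
cam in tool [-0.    -0.067 -0.161] [[ 1.    -0.001 -0.001]
 [ 0.001  0.968  0.251]
 [ 0.    -0.251  0.968]] [[281.0, 0.0, 252.0], [0.0, 281.0, 190.0], [0.0, 0.0, 1.0]]
t 0.6 pos [ 0.2294 -0.5813  0.2225] toolx yaw 111.5 gap 0.087 dp mm [167.8 507.6  22.6]
```

```bash
python3 -m inch '{"jaw":[1,1,1,1,1],"dp":[[18,53,0],[36,106,0],[54,159,0],[72,212,0],[90,265,0]],"twist":[5.5,11,16.5,22,27.5]}' 30
python3 -c "
from h import *
to(.626,-.243,.12)"
```

```text
t: 1.23
eef_pos: [0.4442, -0.3991, 0.2229]
tcp_rot: [2.337, 2.099, 0.0]
ft_force: [0.1, -0.7, -0.2]
finger_gap: 0.0453
t 1.225 pos [ 0.4442 -0.3991  0.2229] toolx yaw 83.9 gap 0.045 dp mm [174.7 164.  102.9]
```

```bash
python3 -m inch '{"jaw":[1,1,1,1,1],"dp":[[43,41,10],[87,82,20],[131,123,40],[175,164,70],[175,164,103]],"twist":[0,0,0,0,0]}'
python3 -c "
from h import *
to(.626,-.243,.074)"
```

```text
t: 1.85
eef_pos: [0.6275, -0.2406, 0.119]
tcp_rot: [2.328, 2.107, 0.003]
ft_force: [-0.4, -0.0, 0.3]
finger_gap: 0.0011
t 1.85 pos [ 0.6275 -0.2406  0.119 ] toolx yaw 84.3 gap 0.001 dp mm [-2.6 -1.4 45. ]
```

```bash
python3 -m inch '{"jaw":[1,1,1,1,1],"dp":[[-3,0,30],[-3,0,45],[-3,-8,45],[-3,-15,45],[-3,-22,45]],"twist":[0,0,0,0,0]}'
python3 -m inch '{"jaw":[1,1,1,1,1],"dp":[[0,-10,0],[0,-20,0],[0,-30,0],[0,-40,0],[0,-47,0]],"twist":[0,0,0,0,0]}'
python3 -m inch '{"jaw":[1,1,1,1,1],"dp":[[0,10,-10],[0,40,-30],[0,90,-50],[0,140,-60],[0,160,-60]],"twist":[0,0,0,0,0]}'
python3 - <<'E'
from h import *
to(.72,-.25,.13)
w=eyes.capture("wrist");save("w1",w,f=1.4);P=cloud(w)
p=eyes.capture("top");P=cloud(p)
m=((P[...,2]>.03)&(P[...,2]<.1)&(P[...,0]<.68)&(P[...,0]>.4)&(abs(P[...,1])<.4)).astype(np.uint8)
n,l,st,c=cv2.connectedComponentsWithStats(m)
for i in range(1,n):
    if st[i,4]<60: continue
    q=P[l==i];q=q[q[:,2]>q[:,2].max()-.008];r=cv2.minAreaRect((q[:,:2]*1000).astype(np.float32))
    print(np.nanmedian(q,0).round(4),np.round(r[0]),np.round(r[1]),round(r[2],1))
E
```

```text
t: 2.48
eef_pos: [0.6023, -0.2444, 0.0763]
tcp_rot: [2.332, 2.101, 0.003]
ft_force: [0.5, 0.1, 0.8]
finger_gap: 0.0006
t: 3.1
eef_pos: [0.5544, -0.2391, 0.0745]
tcp_rot: [-2.334, -2.103, 0.0]
ft_force: [-0.0, -0.2, 0.4]
finger_gap: 0.0006
t: 3.72
eef_pos: [0.7183, -0.2562, 0.136]
tcp_rot: [2.33, 2.101, 0.004]
ft_force: [-0.5, 0.3, 0.1]
finger_gap: 0.0005
t 3.725 pos [ 0.7183 -0.2562  0.136 ] toolx yaw 84.1 gap 0.001 dp mm [6.4 1.1 6. ]
[0.5541 0.0169 0.0837] [555.  17.] [40. 40.] 77.6
[ 0.5201 -0.3198  0.0841] [ 520. -321.] [38. 41.] 18.2
```

View pics/w1.png

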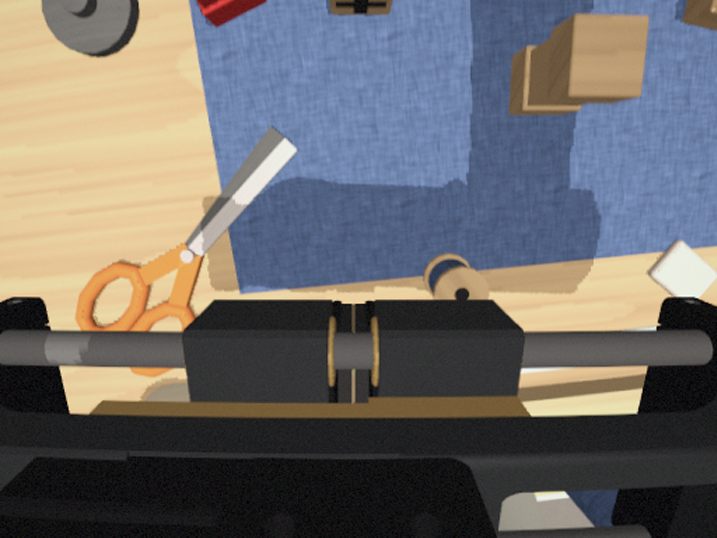

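The tipped block A is at the top edge, about (360,5), and its underside face shows a dark cross-shaped mark that is cut off by the frame. I move back 25 mm towards the robot for a full view.

```bash

python3 -m inch '{"jaw":[0,0,0,0,0],"dp":[[0,-12,-10],[0,-25,-20],[0,-40,-20],[0,-40,-20],[0,-40,-20]],"twist":[0,0,0,0,0]}'
python3 - <<'E'
from h import *
w=eyes.capture("wrist");save("w2",w,(150,0,350,130),4);P=cloud(w)
m=((P[...,2]>.032)&(P[...,2]<.05)&(P[...,0]<.6)&(P[...,0]>.4)&(abs(P[...,1]+.24)<.07)).astype(np.uint8)
q=P[m>0];r=cv2.minAreaRect((q[:,:2]*1000).astype(np.float32));print(r,m.sum(),np.median(q,0))
E
```

```text
t: 4.45
eef_pos: [0.6745, -0.2518, 0.1557]
tcp_rot: [2.333, 2.102, 0.001]
ft_force: [1.1, -0.4, 0.3]
finger_gap: 0.0424
((525.7486572265625, -259.72174072265625), (97.14716339111328, 48.304237365722656), 83.89981079101562) 2369 [ 0.53132706 -0.23198117  0.03818918]
```

View pics/w2.png

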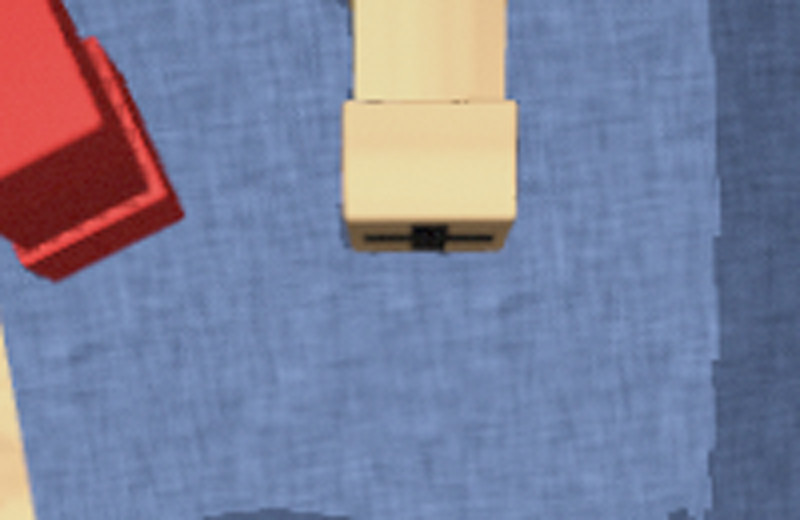

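The dark cross is on the face at (430,237) in the crop, so block A is the one. Now its lying pose.

```bash
python3 - <<'E'
from h import *
for n in("top","side"):
    p=eyes.capture(n);P=cloud(p)
    m=((P[...,2]>.033)&(P[...,2]<.046)&(P[...,0]<.6)&(P[...,0]>.4)&(P[...,1]<-.19)&(P[...,1]>-.285)).astype(np.uint8)
    m=cv2.morphologyEx(m,cv2.MORPH_OPEN,np.ones((2,2)))
    k,l,st,c=cv2.connectedComponentsWithStats(m)
    for i in range(1,k):
        if st[i,4]<60: continue
        q=P[l==i];r=cv2.minAreaRect((q[:,:2]*1000).astype(np.float32));print(n,st[i],r,np.median(q,0).round(3))
to(.50,-.235,.12)
E
```

```text
side [266 153  32  12 259] ((501.7466125488281, -262.8459167480469), (114.80035400390625, 79.75785827636719), 85.07305145263672) [nan nan nan]
t 4.6 pos [ 0.6748 -0.2517  0.1545] toolx yaw 84.0 gap 0.055 dp mm [  -1.6 -175.6   34.5]
```

```bash

python3 -m inch '{"jaw":[0,0,0,0,0],"dp":[[0,-30,-10],[0,-60,-20],[0,-90,-30],[0,-90,-30],[0,-90,-30]],"twist":[0,0,0,0,0]}'
cat >> h.py <<'E'
def lying(x0,x1,y0,y1,zl=.034,zh=.046):
    w=eyes.capture("wrist");P=cloud(w)
    m=((P[...,2]>zl)&(P[...,2]<zh)&(P[...,0]<x1)&(P[...,0]>x0)&(P[...,1]<y1)&(P[...,1]>y0)).astype(np.uint8)
    k,l,st,c=cv2.connectedComponentsWithStats(m)
    for i in range(1,k):
        if st[i,4]<150: continue
        q=P[l==i];r=cv2.minAreaRect((q[:,:2]*1000).astype(np.float32));print(st[i],np.round(r[0],1),np.round(r[1],1),round(r[2],1),np.median(q,0).round(3))
    return w
E
python3 - <<'E'
from h import *
w=lying(.42,.58,-.29,-.18);to(.50,-.235,.12)
E
```

```text
t: 5.22
eef_pos: [0.5857, -0.2423, 0.1844]
tcp_rot: [2.334, 2.103, 0.0]
ft_force: [0.7, -0.1, -0.5]
finger_gap: 0.0867
[ 238   67   38   82 2845] [ 509.9 -229.6] [39.3 83.4] 84.0 [ 0.508 -0.229  0.039]
t 5.275 pos [ 0.5858 -0.2423  0.184 ] toolx yaw 84.0 gap 0.087 dp mm [ -1.6 -86.1  64.1]
```

The block lies at (0.510,-0.230), yaw -6°, aligned with the jaws. The tall red block is inside the reach of the gripper body, so I grip shallow (TCP z about 22 mm, body bottom about 92 mm) with the jaw partly closed.

```bash

python3 -m inch '{"jaw":[0.3,0.3,0.3,0.3,0.3],"dp":[[2,-38,20],[5,-77,50],[5,-77,85],[5,-77,100],[5,-77,100]],"twist":[0,0,0,0,0]}' 25
python3 -c "
from h import *
to(.510,-.2296,.022);lying(.42,.58,-.29,-.18)"
```

```text
t: 5.9
eef_pos: [0.5094, -0.2294, 0.0834]
tcp_rot: [-2.333, -2.102, 0.003]
ft_force: [-0.4, -0.2, -0.1]
finger_gap: 0.0612
t 5.9 pos [ 0.5094 -0.2294  0.0834] toolx yaw 84.0 gap 0.061 dp mm [-0.1  0.7 61.4]
[ 224  154   54   84 4050] [ 501.1 -229.2] [40.1 66.6] 84.2 [ 0.498 -0.229  0.038]
```

```bash

python3 -m inch '{"jaw":[0.3,0.3,0.3,0.3,0.3],"dp":[[0,0,20],[0,0,40],[0,0,55],[0,0,61],[0,0,61]],"twist":[0,0,0,0,0]}' 
python3 -m inch '{"jaw":[1,1,1,1,1],"dp":[[0,0,0],[0,0,0],[0,0,0],[0,0,0],[0,0,0]],"twist":[0,0,0,0,0]}' 25
python3 -m inch '{"jaw":[1,1,1,1,1],"dp":[[0,0,-5],[0,0,-15],[0,0,-30],[0,0,-50],[0,0,-50]],"twist":[0,0,0,0,0]}' 
python3 - <<'E'
from h import *
to(.54,.3063,.13);p=eyes.capture("wrist");q=eyes.capture("side")
cv2.imwrite("pics/lift.png",np.hstack([cv2.resize(p["color"],None,fx=.8,fy=.8)[...,::-1],cv2.resize(q["color"][90:210,200:340],(360,307))[...,::-1]]))
E
```

```text
t: 6.58
eef_pos: [0.5094, -0.2294, 0.0237]
tcp_rot: [2.334, 2.103, 0.0]
ft_force: [-0.5, 0.5, -0.1]
finger_gap: 0.0607
t: 7.2
eef_pos: [0.5092, -0.2294, 0.0239]
tcp_rot: [2.334, 2.103, 0.0]
ft_force: [-0.2, 0.0, 2.1]
finger_gap: 0.0336
t: 7.82
eef_pos: [0.5106, -0.2296, 0.0759]
tcp_rot: [2.331, 2.1, 0.005]
ft_force: [-1.0, -0.2, -1.5]
finger_gap: 0.034
t 7.825 pos [ 0.5106 -0.2296  0.0759] toolx yaw 84.1 gap 0.034 dp mm [536.1 -26.  -54.5]
```

View pics/lift.png

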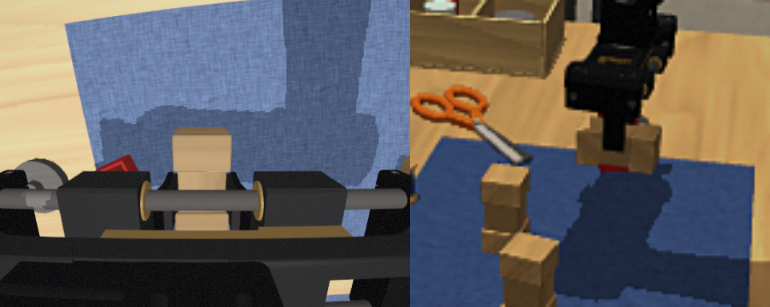

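The block is held level, gap 34 mm. Lift it and carry it to the tray.

```bash

python3 -m inch '{"jaw":[1,1,1,1,1],"dp":[[0,0,-50],[0,0,-100],[45,0,-120],[95,0,-120],[145,0,-120]],"twist":[0,0,0,0,0]}' 
python3 -m inch '{"jaw":[1,1,1,1,1],"dp":[[50,0,0],[100,0,0],[150,0,0],[200,0,0],[250,0,0]],"twist":[0,0,0,0,0]}' 
python3 - <<'E'
from h import *
to(.54,.3063,.12)
E
```

```text
t: 8.55
eef_pos: [0.5236, -0.0838, 0.193]
tcp_rot: [-2.334, -2.101, 0.001]
ft_force: [0.4, 0.4, -2.3]
finger_gap: 0.0336
t: 9.18
eef_pos: [0.5495, 0.165, 0.1924]
tcp_rot: [-2.334, -2.102, 0.003]
ft_force: [0.6, -0.6, -2.0]
finger_gap: 0.0339
t 9.175 pos [0.5495 0.165  0.1924] toolx yaw 84.0 gap 0.034 dp mm [139.7 -24.   72.3]
```

```bash

python3 -m inch '{"jaw":[1,1,1,1,1],"dp":[[50,-8,0],[95,-16,0],[140,-24,20],[140,-24,50],[140,-24,75]],"twist":[0,0,0,0,0]}' 
python3 -m inch '{"jaw":[1,1,1,1,1],"dp":[[0,0,25],[0,0,45],[0,0,60],[0,0,70],[0,0,70]],"twist":[0,0,0,0,0]}' 
python3 - <<'E'
from h import *
to(.54,.3063,.029);q=eyes.capture("side");P=cloud(q)
save("pl",q,(130,200,330,384),3)
E
```

```text
t: 9.8
eef_pos: [0.5395, 0.3055, 0.1159]
tcp_rot: [-2.333, -2.104, 0.005]
ft_force: [-0.2, -0.1, -1.8]
finger_gap: 0.0338
t: 10.42
eef_pos: [0.5405, 0.3049, 0.0478]
tcp_rot: [2.334, 2.103, -0.003]
ft_force: [0.0, -1.1, -1.9]
finger_gap: 0.0339
t 10.425 pos [0.5405 0.3049 0.0478] toolx yaw 84.0 gap 0.034 dp mm [ 1.3 -0.6 18.8]
```

View pics/pl.png

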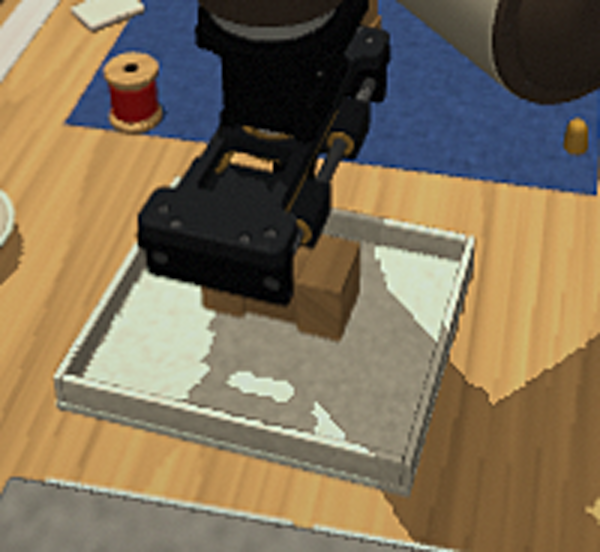

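The block is level above the tray middle, at (280,285) in the crop. Lower it slowly and check the force.

```bash

python3 -m inch '{"jaw":[1,1,1,1,1],"dp":[[0,0,6],[0,0,11],[0,0,15],[0,0,18],[0,0,18]],"twist":[0,0,0,0,0]}' 
python3 -m inch '{"jaw":[1,1,1,1,1],"dp":[[0,0,0.5],[0,0,1],[0,0,1],[0,0,1],[0,0,1]],"twist":[0,0,0,0,0]}' 
```

```text
t: 11.1
eef_pos: [0.5407, 0.3052, 0.0302]
tcp_rot: [-2.334, -2.103, 0.001]
ft_force: [0.7, 0.4, -1.0]
finger_gap: 0.0336
t: 11.72
eef_pos: [0.5408, 0.3053, 0.0296]
tcp_rot: [2.334, 2.103, 0.0]
ft_force: [0.8, 0.8, -1.3]
finger_gap: 0.0334
```

```bash

python3 -m inch '{"jaw":[1,1,1,1,1],"dp":[[0,0,0.5],[0,0,1],[0,0,1],[0,0,1.5],[0,0,1.5]],"twist":[0,0,0,0,0]}'
python3 -m inch '{"jaw":[0.45,0.45,0.45,0.45,0.45],"dp":[[0,0,0],[0,0,0],[0,0,0],[0,0,0],[0,0,0]],"twist":[0,0,0,0,0]}'
python3 -m inch '{"jaw":[0.3,0.3,0.3,0.3,0.3],"dp":[[0,0,-10],[0,0,-30],[0,0,-60],[0,0,-100],[0,0,-140]],"twist":[0,0,0,0,0]}'
python3 -m inch '{"jaw":[0.3,0.3,0.3,0.3,0.3],"dp":[[-50,0,0],[-100,0,0],[-150,0,0],[-200,0,0],[-200,0,0]],"twist":[0,0,0,0,0]}'
python3 - <<'E'
from h import *
p=eyes.capture("side");save("end",p,(130,110,330,384),2.1)
for n in("top","side"):
    p=eyes.capture(n);P=cloud(p)
    m=((P[...,2]>.035)&(P[...,2]<.055)&(abs(P[...,0]-.54)<.09)&(abs(P[...,1]-.306)<.075));q=P[m]
    r=cv2.minAreaRect((q[:,:2]*1000).astype(np.float32));print(n,m.sum(),r,np.median(q,0))
E
```

```text
t: 12.35
eef_pos: [0.5408, 0.3053, 0.0289]
tcp_rot: [2.334, 2.103, 0.0]
ft_force: [-2.5, -1.5, 5.7]
finger_gap: 0.0335
t: 12.98
eef_pos: [0.5408, 0.3053, 0.0279]
tcp_rot: [2.334, 2.103, -0.0]
ft_force: [1.0, -0.4, -0.1]
finger_gap: 0.0481
t: 13.6
eef_pos: [0.5408, 0.3052, 0.1701]
tcp_rot: [2.334, 2.103, 0.001]
ft_force: [0.4, -0.1, 0.4]
finger_gap: 0.0608
t: 14.22
eef_pos: [0.5193, 0.1036, 0.1691]
tcp_rot: [2.338, 2.098, 0.001]
ft_force: [-0.5, 0.3, 0.2]
finger_gap: 0.0609
top 0 ((0.0, 0.0), (0.0, 0.0), 0.0) [nan nan nan]
side 1027 ((538.4480590820312, 306.50408935546875), (42.40145492553711, 83.95467376708984), 84.37561798095703) [0.53737083 0.31163279 0.044853  ]
  return _methods._mean(a, axis=axis, dtype=dtype,
  ret = um.true_divide(
```

View pics/end.png

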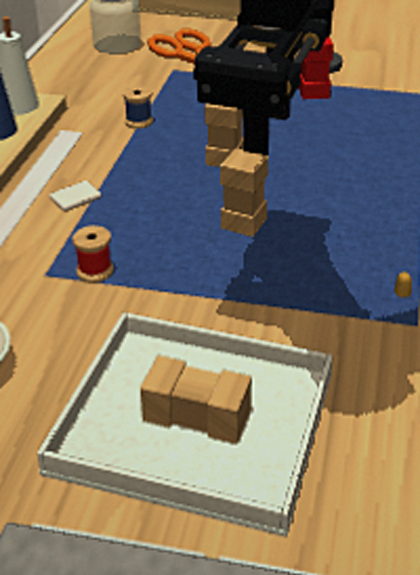

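The block lies level in the tray, at (195,395) in the picture. Both blanks are standing, the red one is untouched, and the gripper is clear at z 0.17.

```bash
python3 -c "
from plant import job_done
print(job_done())"
```

```text
the job is handed in; nothing more can be done
None
```

The cross block is in the tray, lying on its side, and I handed the job in at about 14 s of the 64 s allowed. The hand-in returned no verdict.

- **Finding it:** The first block I tipped, the one on the robot's right at (0.571, -0.237), had the cross. I confirmed it with the wrist camera before moving it.
- **Moving it:** I gripped it by the waist, kept the grip shallow to clear the red look-alike, carried it over and lowered it until the force reading showed contact. Only then did I open the jaws.
- **Last checks:** The side camera's depth puts the block at (0.538, 0.307), about 1 mm from the tray centre, with its top at 45 mm, so it lies flat on the floor of the tray. In that picture the two blanks stand untouched and the gripper is clear at 0.17 m.
- **Failed check:** The top camera's depth gave no reading of the block in the tray, probably because the arm blocked its view. That position therefore rests on the side camera alone.

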